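# Wedge the crystal gluing tray level

### The arm

A 7-joint arm with a two-finger parallel gripper is mounted at the origin on the work surface. World frame = base frame: x ahead of the robot, y to its left, z up, the work surface at z = 0. Lengths are in m, angles in rad, forces in N, time in s.
With the tool pointing down it reaches from about 0.425 to 0.95 m from the base axis. Payload 4.7 kg.
Tool frame: the origin (TCP) lies at the very end of the fingers, on their centre line; the grasp point (between the pads) lies 19 mm behind it; z points along the fingers, y is the line along which they close (so a half turn about z gives the same grasp; the last joint's range is limited). The gripper opens to 87 mm and grips with 3 to 60 N. Pads are 19 mm wide; open, the fingers measure 117 mm over their backs; the gripper's body (75 mm by 190 mm) begins 51 mm behind the grasp point.
Start: joints at [-1.255, 0.469, -0.049, 1.532, 0.024, 1.141, -0.082], TCP at [0.228, 0.635, 0.197] pointing down, gripper open.
Joint ranges: [-2.59, 2.59], [-0.33, 1.99], [-1.39, 1.29], [0.1, 2.45], [-1.04, 4.18], [0.21, 1.99], [-2.66, 2.66]. Speed limits (rad/s): [2.57, 2.57, 3.14, 3.14, 3.14, 3.14, 3.14].

### API

Orientations are given as a 3x3 rotation matrix whose columns are the frame's x, y, z axes.
In Python, from plant import env gives the robot as it stands.
- The arm moves only by the tool move_arm, never from a script. Its argument "rows" is a list of rows, each an object of numbers: "claw": the closure, from 0 (fully open) to 1 (shut); "x", "y", "z": the shift along the tool's x, y, z in mm; "spin": the turn about the tool's z in rad. A call has 1 to 20 rows; each row is the pose to reach, as a shift and turn from the pose commanded when the call began, along the tool's axes at that moment; what a row does not reach only later rows make up. A row lasts 1/10 s, in which the tool goes at most 50 mm and 8.59 degrees, less where a joint would pass 70% of its speed; a pose out of reach is approached as far as the arm can. A call with a gripper value outside its range is refused whole. The fingers move at their own pace and stop on an object; "grip_force" is the grip in N (left out, the last holds). Time passes only in rows, so rows that repeat a pose let the fingers close. It gives the time, the measured TCP pose, the force, the opening and the grip force at its end, in the units of the state.
- env.read_state(): the state, without advancing time (a new reading comes with each control period).
- env.snapshot(name): name is "scene" or "top" or "wrist"; returns the picture (384x512x3 uint8, red, green, blue); there is no depth.
- env.camera_model(name): a dict with "fovy" (degrees; the focal length in pixels is half the picture's height over the tangent of half this angle, whatever the lens; pixels are square), "cx", "cy" (the principal point, pixels), "R" (3x3) and "t" (3): a world point X has camera coordinates R X + t. Camera axes: x right, y down, z forward; pixel columns grow to the right and rows downward; lengths in m; the calibration is good to about 2 mm. The wrist camera is an equidistant fisheye: a pixel r from the principal point sees the ray r / f radians off the axis. A picture is of the moment at which its call begins: read the wrist's pose just before it. camera_model takes no time and is no camera call; for the wrist camera it gives the pose at the moment of the call.
- env.close_job(): hands the job in; it is judged then, once.
Trained networks look in the newest picture that a camera, given by its name, has taken for a name from the list of things; names that differ only in an ending like _2 or _b are one class to them, and where a whole thing is asked for, a point or a joint stands for the part that bears it (a point fixed in the world has none). Each returns a list of dicts, best first, with "conf" (0 to 1); they miss things now and then, are a little off and sometimes report something else, mostly with a low value. They report only what shows in the picture. A call takes as long as a camera call. They do not tell look-alikes from the thing itself.
- env.look_for(thing, camera): "box" ([left, top, right, bottom] in pixels, round what is visible of it).
- env.tip_of(thing, camera): "location" ([row, column] in pixels: a listed point, or the origin of a listed thing).
The state is a dict: "time_s": time; "q": joint angles; "joint_vel": joint speeds; "joint_torque": joint torques, N m; "tcp_pos": TCP position; "ee_rot": TCP orientation; "ft_force": force on the tool from outside, world axes, zero at the start; "wrist_torque": the same for the moment, N m; "grip_width": finger opening in m; "gripper_force": force on a finger pad.
Only numpy, scipy, OpenCV 4.12 (cv2) and the standard library are available. Lean on these libraries where they do the work, as an engineer would, in place of code of your own. Each camera call takes 0.05 s, during which the arm holds its last target. There are 200 camera calls.

### The job

The tray of crystal drops on its stand has sagged at its free edge and the glue will run. Take the wooden wedge, start its thin end under the middle of the sagging edge and, with the wedge flat on the bench and pointing straight in, push it until the tray is level against its stops and the wedge is jammed firmly tight, but do not ram it, do not touch the tray with the robot, and leave the other things where they are.

Things in the scene. Friction and masses are not known exactly. Their poses are not given: they have to be found in the camera images.
- wedge: plain light-wood wedge, 109 mm long, 28 mm wide, 70 g. Origin: middle of its flat underside; x points to the thin end (x = +54.5 mm), z up. From the thin end, 4 mm thick, the top slopes up evenly (1 in 3) to 31 mm thick 81 mm further back; the last 28 mm (x = -54.5 to -26.5 mm) are an upright grip block 28 mm wide, 36 mm high.
- wedge_tip (a point): the middle of the wedge's thin end, at its underside. Sole and slope are waxed (friction 0.24 to 0.36): the wedge stays where it is jammed
- wedge_grip (a point): centre of the wedge's grip block, 20 mm above its underside; the block's back face is 14 mm behind it
- stand: plywood stand fixed to the bench, 244 mm long, 256 mm wide, open at its front, where the tray's free edge hangs between two posts (184 mm apart at their narrowest). Origin: middle of the stand at bench level; x points from the free edge (x = -100 mm) to the hinge (x = +100 mm): the wedge is pushed along the stand's +x; z up.
- tray: dark wooden tray 204 x 222 x 12 mm, 0.5 to 0.8 kg, with six glass drops glued on (up to 40 mm above the hinge; none within 55 mm of the free edge), hinged to the stand at its back. Origin: middle of the hinge line, 38 mm above the stand's origin; x towards the hinge, z up, vertical when level. Sagging, it is 0.07 rad off level on low rests; it rises only to level, stopped by two lips.
- tray_edge (a point): middle of the tray's underside at its free edge: 18 mm above the bench sagging, 32 mm level. Right below it a round steel bar (8 mm thick, 178 mm long), on which the wedge bears, hangs on set screws whose setting is not measured: the bar's lowest line is 4 to 12 mm below this point, so how far the wedge must go in cannot be known beforehand
- offcut: loose straight block of the same wood, 80 x 30 x 22 mm, not tapered: leave it. Origin: middle of its underside
- jar: loose clear jar with a steel cap, 52 mm wide, 65 mm high: leave it. Origin: middle of its underside
- drop_box: loose open cardboard box 130 x 130 x 40 mm of amber glass drops: leave it. Origin: middle of its underside
- stop_lip (a point): middle of the underside of one of the two steel lips (on the front posts) that stop the tray when level. Until then sliding the wedge takes only 3 to 7 N; at the stop the push climbs steeply, each 1 N of push making 1 to 1.4 N of squeeze between wedge and tray. Firmly tight is 16 to 20 N of push; over 26 N of squeeze is ramming
Mind the look-alikes: they are no part of the job. What is shaped like the wedge but blue or grey is not meant.

How it is judged:
By the outcome, as a careful person would: the job done as asked, in the order asked, and still so for the second after the job is handed in, with the robot touching nothing.
It also fails if it takes over 61 s, if anything falls off the work surface, if the arm or the gripper's body presses on something with over 40 N, if the wrist force passes 120 N, or if a joint passes its speed limit or range.

## Working session

There is one attempt and no reset: what is moved stays moved. The work goes in short steps, Python scripts to look and compute and a tool call to move; the robot and the scene stay as the last step left them, time stands still between calls to the robot, and variables do not carry over. Pictures are saved under pics/ and viewed, at most 12 in all, crops included, and the job is handed in when it is done.

Besides the shell and the picture viewer there is one more tool, called after ">>>" by a JSON object that holds its "op" and its "data", one argument or row to a line. move_arm: Moves the arm, as the interface text tells. Its arguments: {"type":"object","properties":{"rows":{"type":"array"},"grip_force":{"type":"number"}},"required":["rows"]}

```bash
mkdir -p pics
cat > h.py <<'E'
from plant import env
import numpy as np, cv2
def ray(cam,row,col,m=None):
    m=m or env.camera_model(cam); f=192/np.tan(np.radians(m["fovy"])/2)
    u=np.array([col-m["cx"],row-m["cy"]])
    if cam=="wrist":
        r=np.hypot(*u); th=r/f; d=np.r_[u/max(r,1e-9)*np.sin(th),np.cos(th)]
    else: d=np.r_[u/f,1]
    R=np.array(m["R"]); return -R.T@np.array(m["t"]), R.T@d
def onz(cam,row,col,z,m=None):
    o,d=ray(cam,row,col,m); return o+d*(z-o[2])/d[2]
def proj(cam,X,m=None):
    m=m or env.camera_model(cam); f=192/np.tan(np.radians(m["fovy"])/2)
    c=np.array(m["R"])@X+np.array(m["t"])
    if cam=="wrist":
        r=np.hypot(c[0],c[1]); th=np.arctan2(r,c[2]); k=f*th/max(r,1e-9); return np.array([m["cy"]+c[1]*k,m["cx"]+c[0]*k])
    return np.array([m["cy"]+f*c[1]/c[2],m["cx"]+f*c[0]/c[2]])
def save(im,n): cv2.imwrite("pics/"+n,im[:,:,::-1])
E
python3 - <<'E'
from h import *
np.set_printoptions(precision=3,suppress=True)
a=env.snapshot("scene");b=env.snapshot("top")
save(cv2.resize(np.vstack([a,b]),(450,600)) if 0 else np.hstack([a,b]),"x.png")
im=np.hstack([a,b]); save(cv2.resize(im,(800,300),interpolation=cv2.INTER_AREA),"a.png")
save(cv2.resize(b,(800,600)),"top.png");save(cv2.resize(a,(800,600)),"scene.png")
Z=dict(wedge=0,wedge_tip=0,wedge_grip=.02,stand=0,tray=.038,tray_edge=.018,offcut=0,jar=0,drop_box=0,stop_lip=.044)
for c in("scene","top"):
  for t,z in Z.items():
    for r in env.tip_of(t,c)[:4]:
      print(c,t,round(r["conf"],2),np.round(r["location"]),onz(c,*r["location"],z))
s=env.read_state();print(s["tcp_pos"],s["ee_rot"],s["time_s"])
E
```

```text
scene wedge 0.78 [185. 209.] [ 0.6   -0.257  0.   ]
scene wedge 0.6 [223. 184.] [ 0.762 -0.2    0.   ]
scene wedge_tip 0.93 [229. 164.] [ 0.81  -0.225  0.   ]
scene wedge_tip 0.78 [201. 129.] [ 0.79  -0.388  0.   ]
scene wedge_tip 0.72 [186. 226.] [ 0.574 -0.215  0.   ]
scene wedge_tip 0.59 [176. 335.] [0.334 0.02  0.   ]
scene wedge_grip 0.83 [178. 193.] [ 0.622 -0.3    0.02 ]
scene wedge_grip 0.76 [205. 196.] [ 0.705 -0.208  0.02 ]
scene wedge_grip 0.68 [184. 152.] [ 0.711 -0.375  0.02 ]
scene stand 0.91 [223. 340.] [0.516 0.132 0.   ]
scene tray 0.83 [230. 373.] [0.531 0.224 0.038]
scene tray_edge 0.95 [202. 307.] [0.514 0.028 0.018]
scene offcut 0.5 [161. 244.] [ 0.435 -0.256  0.   ]
scene jar 0.69 [240. 230.] [ 0.738 -0.062  0.   ]
scene drop_box 0.74 [151. 172.] [ 0.533 -0.485  0.   ]
scene stop_lip 0.97 [175. 334.] [0.392 0.04  0.044]
top wedge 0.88 [145. 353.] [ 0.754 -0.38   0.   ]
top wedge 0.84 [189. 316.] [ 0.611 -0.265  0.   ]
top wedge 0.51 [146. 296.] [ 0.749 -0.198  0.   ]
top wedge_tip 0.8 [132. 309.] [ 0.793 -0.239  0.   ]
top wedge_tip 0.72 [196. 298.] [ 0.586 -0.206  0.   ]
top wedge_tip 0.61 [128. 356.] [ 0.81  -0.392  0.   ]
top wedge_grip 0.89 [157. 351.] [ 0.71  -0.368  0.02 ]
top wedge_grip 0.67 [158. 298.] [ 0.705 -0.204  0.02 ]
top wedge_grip 0.53 [184. 326.] [ 0.623 -0.292  0.02 ]
top stand 0.94 [215. 191.] [0.519 0.131 0.   ]
top tray 0.93 [209. 150.] [0.536 0.25  0.038]
top tray_edge 0.66 [220. 219.] [0.504 0.038 0.018]
top offcut 0.5 [246. 306.] [ 0.43  -0.236  0.   ]
top jar 0.82 [147. 252.] [ 0.742 -0.057  0.   ]
top jar 0.67 [194. 298.] [ 0.592 -0.207  0.   ]
top drop_box 0.72 [243. 309.] [ 0.44  -0.245  0.   ]
top drop_box 0.56 [214. 382.] [ 0.535 -0.471  0.   ]
top drop_box 0.15 [254. 214.] [0.398 0.053 0.   ]
top stop_lip 0.85 [252. 212.] [0.407 0.053 0.044]
[0.228 0.635 0.197] [[-0.941  0.338 -0.   ]
 [ 0.338  0.941  0.   ]
 [ 0.     0.    -1.   ]] 1.1
```

View pics/top.png

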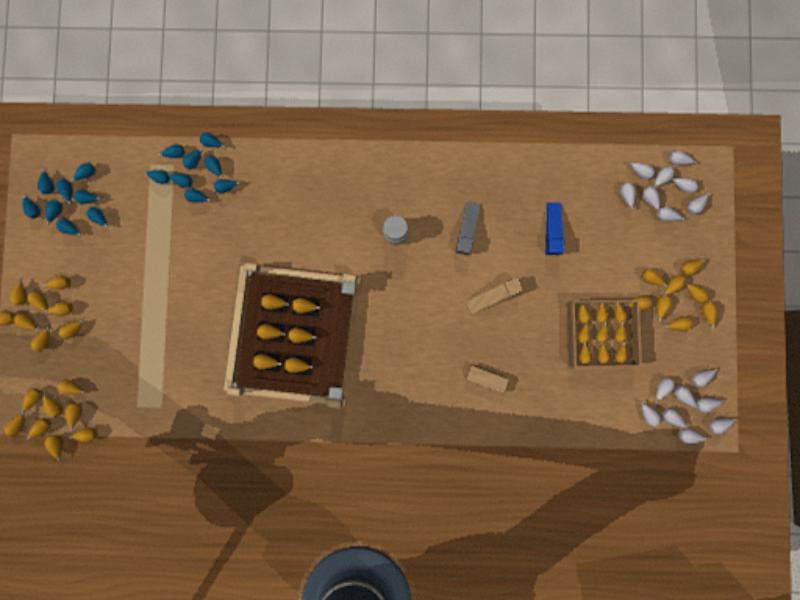

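View pics/scene.png

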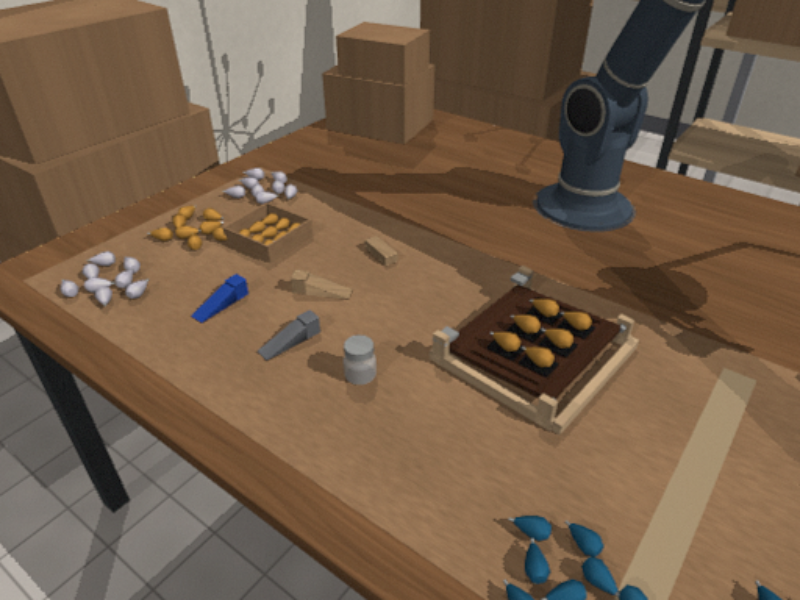

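Three things are wedge-shaped in the top view (800x600 px): grey at (468,228), blue at (555,228), and light wood at (495,294) with its grip at (514,286) and tip at (470,306). The light-wood one fits the description. The straight wooden block at (488,378) is the offcut. The stand's open front faces right, with its edge at about (350,340). I'll hover over the wooden wedge and confirm with a wrist crop.

>>> {"op": "move_arm", "data": {
  "rows": [
    {"x": -340,"y": -370,"z": 0,"spin": 0.4,"claw": 0},
    {"x": -683,"y": -743,"z": 0,"spin": 0.77,"claw": 0},
    {"x": -683,"y": -743,"z": 0,"spin": 0.77,"claw": 0},
    {"x": -683,"y": -743,"z": 0,"spin": 0.77,"claw": 0},
    {"x": -683,"y": -743,"z": 0,"spin": 0.77,"claw": 0},
    {"x": -683,"y": -743,"z": 0,"spin": 0.77,"claw": 0},
    {"x": -683,"y": -743,"z": 0,"spin": 0.77,"claw": 0},
    {"x": -683,"y": -743,"z": 0,"spin": 0.77,"claw": 0},
    {"x": -683,"y": -743,"z": 0,"spin": 0.77,"claw": 0},
    {"x": -683,"y": -743,"z": 0,"spin": 0.77,"claw": 0},
    {"x": -683,"y": -743,"z": 0,"spin": 0.77,"claw": 0},
    {"x": -683,"y": -743,"z": 0,"spin": 0.77,"claw": 0},
    {"x": -683,"y": -743,"z": 0,"spin": 0.77,"claw": 0},
    {"x": -683,"y": -743,"z": 0,"spin": 0.77,"claw": 0},
    {"x": -683,"y": -743,"z": 0,"spin": 0.77,"claw": 0},
    {"x": -683,"y": -743,"z": 0,"spin": 0.77,"claw": 0},
    {"x": -683,"y": -743,"z": 0,"spin": 0.77,"claw": 0},
    {"x": -683,"y": -743,"z": 0,"spin": 0.77,"claw": 0},
    {"x": -683,"y": -743,"z": 0,"spin": 0.77,"claw": 0},
    {"x": -683,"y": -743,"z": 0,"spin": 0.77,"claw": 0}
  ]
}}

```text
time_s: 3.1
tcp_pos: [0.6171, -0.2879, 0.1968]
ee_rot: [[-0.441, 0.898, 0.0], [0.898, 0.441, 0.0], [0.0, 0.001, -1.0]]
ft_force: [0.2, -0.5, 0.8]
grip_width: 0.0871
gripper_force: 0.0
```

Run:
```python
from h import *
np.set_printoptions(precision=4,suppress=True)
m=env.camera_model("wrist");w=env.snapshot("wrist")
print(-np.array(m["R"]).T@m["t"],env.read_state()["tcp_pos"])
Z=dict(wedge=0,wedge_tip=0,wedge_grip=.02,tray_edge=.018,stop_lip=.044)
for t,z in Z.items():
    for r in env.tip_of(t,"wrist")[:4]:
      print(t,round(r["conf"],2),np.round(r["location"],1),onz("wrist",*r["location"],z,m))
save(cv2.resize(w,(800,600),interpolation=cv2.INTER_CUBIC),"w1.png")
```

```text
[ 0.5862 -0.2247  0.3841] [ 0.6174 -0.2984  0.1965]
wedge 0.84 [150.1 266.7] [ 0.6125 -0.2564  0.    ]
wedge 0.61 [264.9 312.5] [ 0.7474 -0.3751  0.    ]
wedge 0.56 [162.5 371.8] [ 0.7482 -0.2053  0.    ]
wedge_tip 0.85 [105.5 261.5] [ 0.5809 -0.2075  0.    ]
wedge_tip 0.67 [188.1 395.6] [ 0.8006 -0.2193  0.    ]
wedge_tip 0.67 [281.2 339.2] [ 0.8005 -0.3828  0.    ]
wedge_grip 0.82 [261.6 289.5] [ 0.7071 -0.3763  0.02  ]
wedge_grip 0.76 [145.3 351.7] [ 0.7042 -0.2     0.02  ]
wedge_grip 0.69 [180.6 262.3] [ 0.6233 -0.2915  0.02  ]
stop_lip 0.36 [ 94.6 155.3] [ 0.4622 -0.2489  0.044 ]
```

View pics/w1.png

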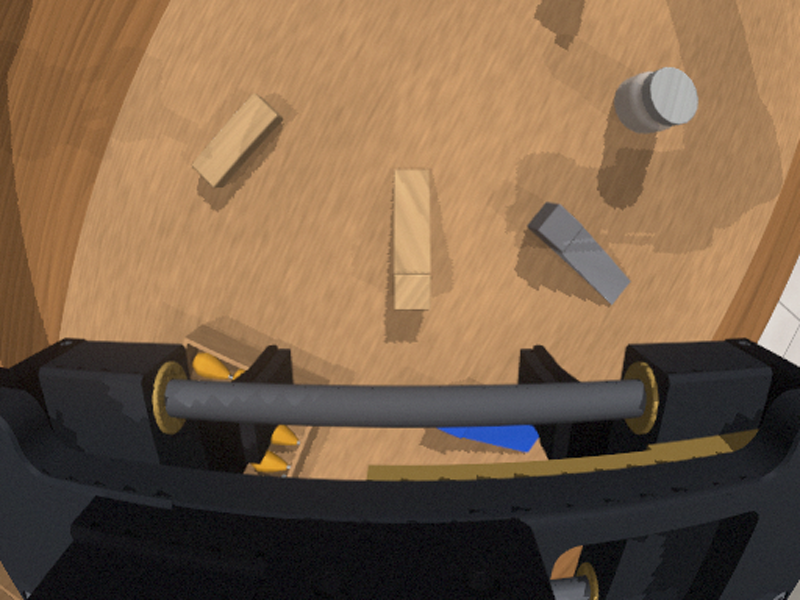

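The wooden wedge is at (412,240) px with its grip block at (412,291). It is plain light wood with a tapered slope, and lines up with the tool. The grey one at (580,255), the blue one at (490,437) and the offcut at (238,142) stay where they are. The measured tip-to-grip distance is 94 mm, against 95 mm expected. Next I descend.

>>> {"op": "move_arm", "data": {
  "rows": [
    {"x": 1.5,"y": 5,"z": 40,"spin": 0,"claw": 0},
    {"x": 1.5,"y": 5,"z": 80,"spin": 0,"claw": 0},
    {"x": 1.5,"y": 5,"z": 120,"spin": 0,"claw": 0},
    {"x": 1.5,"y": 5,"z": 135,"spin": 0,"claw": 0},
    {"x": 1.5,"y": 5,"z": 135,"spin": 0,"claw": 0},
    {"x": 1.5,"y": 5,"z": 135,"spin": 0,"claw": 0}
  ]
}}

```text
time_s: 4.0
tcp_pos: [0.6213, -0.2827, 0.0637]
ee_rot: [[-0.441, 0.897, 0.003], [0.897, 0.441, -0.001], [-0.002, 0.002, -1.0]]
ft_force: [-0.1, -0.5, 0.6]
grip_width: 0.0869
gripper_force: 0.0
```

Run:
```python
from h import *
np.set_printoptions(precision=4,suppress=True)
m=env.camera_model("wrist");s=env.read_state();w=env.snapshot("wrist")
p=np.array(s["tcp_pos"]);R=np.array(s["ee_rot"]);print(p,R[:,0])
for t,z in dict(wedge_tip=0,wedge_grip=.02).items():
    for r in env.tip_of(t,"wrist")[:4]:
      X=onz("wrist",*r["location"],z,m);print(t,round(r["conf"],2),np.round(r["location"],1),X,(R.T@(X-p))*1000)
```

```text
[ 0.6213 -0.2827  0.0637] [-0.4412  0.8974 -0.0018]
wedge_tip 0.76 [102.5 256.2] [ 0.582 -0.208  0.   ] [84.4254 -2.4165 63.5026]
wedge_tip 0.63 [219.1 444.4] [ 0.8028 -0.2167  0.    ] [-20.7745 191.8842  64.071 ]
wedge_grip 0.95 [160.3 393.1] [ 0.7046 -0.1969  0.02  ] [ 40.2814 112.4772  43.8058]
wedge_grip 0.81 [220.9 261. ] [ 0.6281 -0.2927  0.02  ] [-11.95     1.6395  43.6853]
wedge_grip 0.2 [ 51.9 461.1] [ 0.7223 -0.0718  0.02  ] [144.7269 183.5743  43.7545]
```

>>> {"op": "move_arm", "data": {
  "rows": [
    {"x": -11,"y": 0.5,"z": 15,"spin": -0.02,"claw": 0},
    {"x": -11,"y": 0.5,"z": 35,"spin": -0.02,"claw": 0},
    {"x": -11,"y": 0.5,"z": 51,"spin": -0.02,"claw": 0},
    {"x": -11,"y": 0.5,"z": 51,"spin": -0.02,"claw": 0},
    {"x": -11,"y": 0.5,"z": 51,"spin": -0.02,"claw": 0.4},
    {"x": -11,"y": 0.5,"z": 51,"spin": -0.02,"claw": 1},
    {"x": -11,"y": 0.5,"z": 51,"spin": -0.02,"claw": 1},
    {"x": -11,"y": 0.5,"z": 51,"spin": -0.02,"claw": 1},
    {"x": -11,"y": 0.5,"z": 51,"spin": -0.02,"claw": 1},
    {"x": -11,"y": 0.5,"z": 51,"spin": -0.02,"claw": 1}
  ],
  "grip_force": 30
}}

```text
time_s: 5.15
tcp_pos: [0.6254, -0.2924, 0.011]
ee_rot: [[-0.458, 0.889, 0.0], [0.889, 0.458, 0.0], [-0.0, 0.0, -1.0]]
ft_force: [0.6, 0.3, 0.1]
grip_width: 0.047
gripper_force: 0.0
```

>>> {"op": "move_arm", "data": {
  "rows": [
    {"z": 0,"claw": 1},
    {"z": 0,"claw": 1},
    {"z": 0,"claw": 1},
    {"z": 0,"claw": 1},
    {"z": 0,"claw": 1}
  ]
}}

```text
$.rows[0]: bad value
```

>>> {"op": "move_arm", "data": {
  "rows": [
    {"x": 0,"y": 0,"z": 0,"spin": 0,"claw": 1},
    {"x": 0,"y": 0,"z": 0,"spin": 0,"claw": 1},
    {"x": 0,"y": 0,"z": 0,"spin": 0,"claw": 1},
    {"x": 0,"y": 0,"z": 0,"spin": 0,"claw": 1},
    {"x": 0,"y": 0,"z": 0,"spin": 0,"claw": 1}
  ]
}}

```text
time_s: 5.65
tcp_pos: [0.6254, -0.2924, 0.0108]
ee_rot: [[-0.458, 0.889, 0.0], [0.889, 0.458, 0.0], [-0.0, 0.0, -1.0]]
ft_force: [0.0, 0.0, -0.8]
grip_width: 0.007
gripper_force: 0.3
```

The fingers closed on nothing, so I look before doing anything else.

Run:
```python
from h import *
np.set_printoptions(precision=4,suppress=True)
m=env.camera_model("wrist");s=env.read_state();w=env.snapshot("wrist")
p=np.array(s["tcp_pos"]);R=np.array(s["ee_rot"]);print(p,s["grip_width"])
for t,z in dict(wedge_tip=0,wedge_grip=.02).items():
    for r in env.tip_of(t,"wrist")[:3]:
      X=onz("wrist",*r["location"],z,m);print(t,round(r["conf"],2),np.round(r["location"],1),X,(R.T@(X-p))*1000)
save(cv2.resize(w,(800,600),interpolation=cv2.INTER_CUBIC),"w2.png")
```

```text
[ 0.6254 -0.2924  0.0108] 0.007032365321141311
wedge_tip 0.92 [ 86.  256.8] [ 0.5817 -0.2109  0.    ] [92.5125 -1.4497 10.848 ]
wedge_tip 0.76 [228.9 473.6] [ 0.798  -0.2168 -0.    ] [-11.853  188.0347  10.8717]
wedge_tip 0.74 [365.7 375.2] [ 0.8022 -0.3799  0.    ] [-158.8058  117.0947   10.8632]
wedge_grip 0.8 [160.6 432.4] [ 0.7082 -0.1955  0.02  ] [ 48.1612 118.045   -9.1371]
wedge_grip 0.76 [235.4 261.1] [ 0.6281 -0.2946  0.02  ] [-3.1407  1.4255 -9.1514]
```

View pics/w2.png

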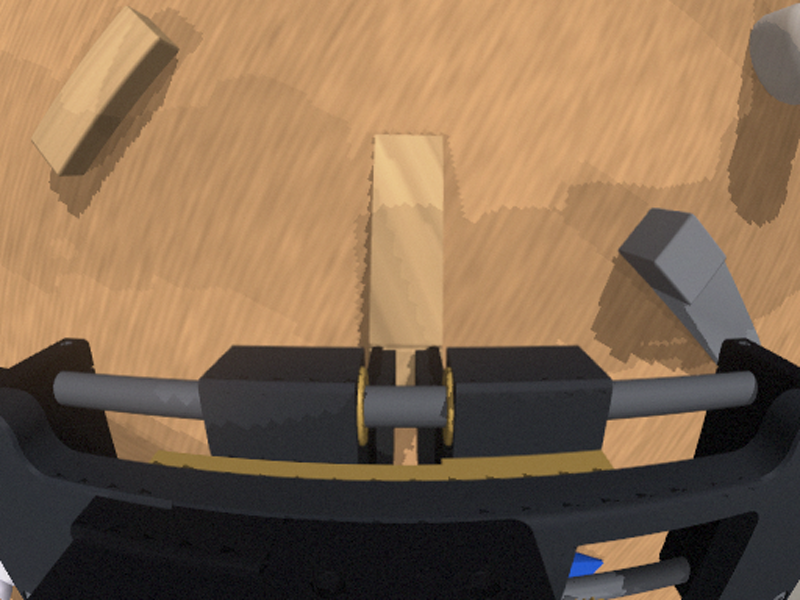

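Run:
```python
from h import *
np.set_printoptions(precision=4,suppress=True)
m=env.camera_model("wrist");s=env.read_state()
p=np.array(s["tcp_pos"]);R=np.array(s["ee_rot"]);c=-np.array(m["R"]).T@m["t"];print(p,s["grip_width"],R.T@(c-p), s["q"])
print("cam z in tool",R.T@np.array(m["R"])[2])
print("tcp px",proj("wrist",p,m)[::-1]*1.5625, [ (proj("wrist",p+R@np.array(o),m)[::-1]*1.5625).round() for o in ([.0095,0.004,0],[-.0095,.004,0],[.0095,.004,-.03])])
out=[]
for n in("scene","top"):
  im=env.snapshot(n);q=proj(n,p+[0,0,.02]);r,c=q.astype(int);print(n,q,proj(n,np.array([.6281,-.2946,.036])),proj(n,np.array([.5817,-.2109,0])))
  out.append(cv2.resize(im[max(r-35,0):r+35,c-45:c+45],(400,311),interpolation=cv2.INTER_CUBIC))
save(np.hstack(out),"c2.png")
```

```text
[ 0.6254 -0.2925  0.0109] 0.0018274930979575823 [ 0.0704  0.0003 -0.1873] [ 0.0661  0.7225  0.4692  1.6639 -0.408   0.8538  1.1821]
cam z in tool [-0.2534 -0.0011  0.9674]
tcp px [404.5573 353.1268] [array([414., 332.]), array([414., 373.]), array([415., 358.])]
scene [176.8318 193.4386] [175.5818 192.082 ] [188.0391 224.9818]
top [183.5357 326.6856] [182.5221 327.6844] [197.6043 299.0474]
```

View pics/c2.png

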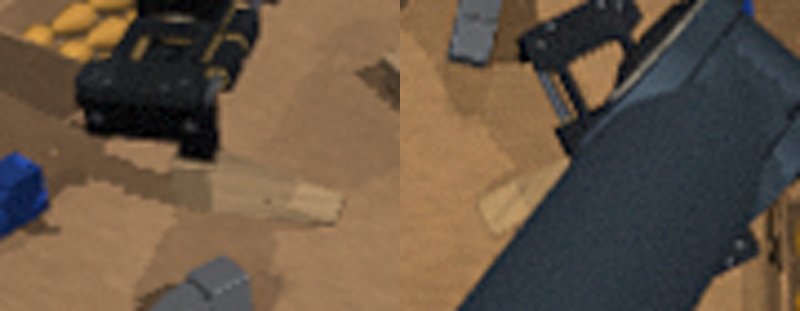

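>>> {"op": "move_arm", "data": {
  "rows": [
    {"x": 0,"y": 0,"z": -30,"spin": 0,"claw": 1},
    {"x": 0,"y": 0,"z": -70,"spin": 0,"claw": 1},
    {"x": -15,"y": 0,"z": -110,"spin": 0,"claw": 0},
    {"x": -30,"y": 0,"z": -130,"spin": 0,"claw": 0},
    {"x": -30,"y": 0,"z": -130,"spin": 0,"claw": 0},
    {"x": -30,"y": 0,"z": -130,"spin": 0,"claw": 0},
    {"x": -30,"y": 0,"z": -130,"spin": 0,"claw": 0},
    {"x": -30,"y": 0,"z": -130,"spin": 0,"claw": 0}
  ]
}}

```text
time_s: 6.7
tcp_pos: [0.6382, -0.3177, 0.1388]
ee_rot: [[-0.459, 0.888, -0.003], [0.888, 0.459, 0.002], [0.003, -0.002, -1.0]]
ft_force: [-0.6, -0.7, -0.6]
grip_width: 0.0403
gripper_force: 0.0
```

Run:
```python
from h import *
np.set_printoptions(precision=4,suppress=True)
m=env.camera_model("wrist");s=env.read_state();w=env.snapshot("wrist")
p=np.array(s["tcp_pos"]);R=np.array(s["ee_rot"]);c=-np.array(m["R"]).T@m["t"];print(p,s["grip_width"],R.T@(c-p))
for t,z in dict(wedge_tip=0,wedge_grip=.02).items():
    for r in env.tip_of(t,"wrist")[:3]:
      X=onz("wrist",*r["location"],z,m);print(t,round(r["conf"],2),np.round(r["location"],1),X,(R.T@(X-p))*1000)
import pickle;pickle.dump((m,p,R),open("m3.pkl","wb"))
save(cv2.resize(w,(800,600),interpolation=cv2.INTER_CUBIC),"w3.png")
```

```text
[ 0.6382 -0.3177  0.1388] 0.04030405048486429 [ 0.0703  0.0003 -0.1874]
wedge_tip 0.67 [ 70.1 260.5] [ 0.5818 -0.2059  0.    ] [124.7168   1.4494 139.2357]
wedge_tip 0.6 [170.4 416.1] [ 0.801  -0.2143  0.    ] [ 16.6713 192.2609 138.5569]
wedge_grip 0.77 [162.5 263.2] [ 0.63   -0.2929  0.02  ] [ 25.3696   4.2664 118.9194]
wedge_grip 0.68 [116.6 369.8] [ 0.7073 -0.1949  0.02  ] [ 76.9345 117.9473 118.8781]
```

View pics/w3.png

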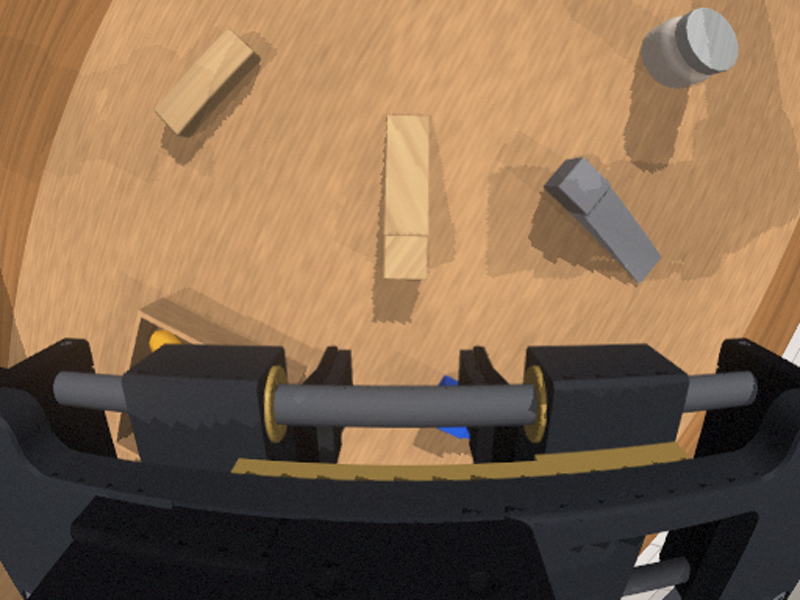

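Run:
```python
from h import *
import pickle;m,p,R=pickle.load(open("m3.pkl","rb"))
np.set_printoptions(precision=1,suppress=True)
for n,u,v,z in[("tipL",388,115,.004),("tipR",430,115,.004),("frontL",385,235,.036),("frontR",428,235,.036),("backL",384,278,.036),("backR",427,278,.036)]:
    X=onz("wrist",v/1.5625,u/1.5625,z,m);print(n,X*1000,R.T@(X-p)*1000)
```

```text
tipL [ 572.3 -215.9    4. ] [120.2 -11.6 135.2]
tipR [ 597.8 -202.7    4. ] [120.3  17.1 135.2]
frontL [ 608.6 -287.9   36. ] [ 39.7 -12.4 103. ]
frontR [ 632.5 -275.5   36. ] [ 39.8  14.5 102.9]
backL [ 620.5 -312.7   36. ] [ 12.2 -13.3 102.9]
backR [ 644.8 -300.1   36. ] [ 12.2  14.1 102.9]
```

Run:
```python
from h import *
import pickle;m,p,R=pickle.load(open("m3.pkl","rb"))
np.set_printoptions(precision=1,suppress=True)
for z in(0,-.01,-.02,-.03,-.04,-.051):
  print(z,[proj("wrist",p+R@np.array([x,s*.02015,z]),m)[::-1]*1.5625 for x in(.0095,-.0095) for s in(-1,1)])
w=cv2.imread("pics/w3.png");save(cv2.resize(w[330:480,270:540,::-1],(800,444),interpolation=cv2.INTER_CUBIC),"c3.png")
print(env.read_state()["grip_width"])
```

```text
0 [array([357.2, 331.9]), array([451.9, 332. ]), array([358.6, 373. ]), array([450.5, 373.1])]
-0.01 [array([354.7, 339.5]), array([454.3, 339.6]), array([356.3, 382.3]), array([452.7, 382.4])]
-0.02 [array([352.1, 347.9]), array([456.9, 348. ]), array([353.9, 392.6]), array([455. , 392.7])]
-0.03 [array([349.1, 357.3]), array([459.8, 357.4]), array([351.2, 403.8]), array([457.6, 403.9])]
-0.04 [array([345.8, 367.7]), array([463. , 367.8]), array([348.2, 416.2]), array([460.5, 416.4])]
-0.051 [array([341.7, 380.6]), array([466.9, 380.7]), array([344.6, 431.5]), array([464. , 431.6])]
0.05242957942525846
```

View pics/c3.png

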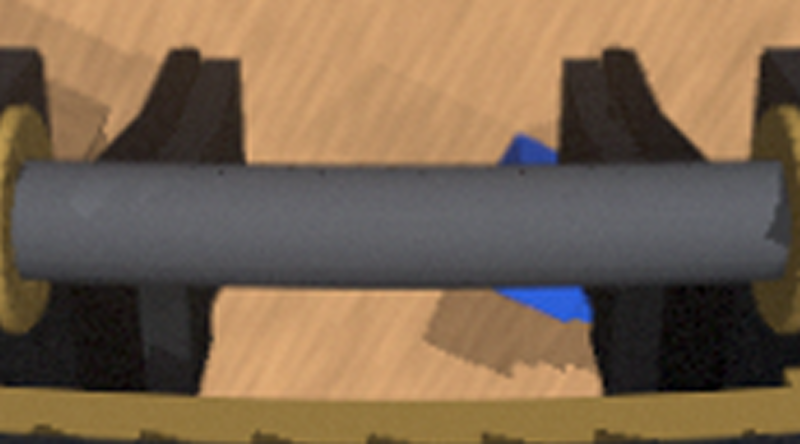

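The wrist picture puts the real finger ends about 25 mm short of the reported TCP, so they closed just over the block's top. The wedge hasn't moved, with its block at (406,256) px. I'll regrip lower, checking the force on the way.

>>> {"op": "move_arm", "data": {
  "rows": [
    {"x": 23,"y": 0.5,"z": 40,"spin": 0,"claw": 0},
    {"x": 23,"y": 0.5,"z": 80,"spin": 0,"claw": 0},
    {"x": 23,"y": 0.5,"z": 110,"spin": 0,"claw": 0},
    {"x": 23,"y": 0.5,"z": 125,"spin": 0,"claw": 0},
    {"x": 23,"y": 0.5,"z": 132,"spin": 0,"claw": 0},
    {"x": 23,"y": 0.5,"z": 138,"spin": 0,"claw": 0},
    {"x": 23,"y": 0.5,"z": 142,"spin": 0,"claw": 0},
    {"x": 23,"y": 0.5,"z": 142,"spin": 0,"claw": 0}
  ]
}}

```text
time_s: 7.65
tcp_pos: [0.6294, -0.2988, -0.0006]
ee_rot: [[-0.458, 0.889, 0.001], [0.889, 0.458, -0.0], [-0.001, 0.001, -1.0]]
ft_force: [-0.8, 0.2, -1.0]
grip_width: 0.0873
gripper_force: 0.0
```

>>> {"op": "move_arm", "data": {
  "rows": [
    {"x": 0,"y": 0,"z": 4,"spin": 0,"claw": 0},
    {"x": 0,"y": 0,"z": 8,"spin": 0,"claw": 0},
    {"x": 0,"y": 0,"z": 8,"spin": 0,"claw": 1},
    {"x": 0,"y": 0,"z": 8,"spin": 0,"claw": 1},
    {"x": 0,"y": 0,"z": 8,"spin": 0,"claw": 1},
    {"x": 0,"y": 0,"z": 8,"spin": 0,"claw": 1},
    {"x": 0,"y": 0,"z": 8,"spin": 0,"claw": 1},
    {"x": 0,"y": 0,"z": 8,"spin": 0,"claw": 1},
    {"x": 0,"y": 0,"z": 8,"spin": 0,"claw": 1},
    {"x": 0,"y": 0,"z": 8,"spin": 0,"claw": 1},
    {"x": 0,"y": 0,"z": 8,"spin": 0,"claw": 1},
    {"x": 0,"y": 0,"z": 8,"spin": 0,"claw": 1}
  ],
  "grip_force": 25
}}

```text
time_s: 8.85
tcp_pos: [0.629, -0.2984, -0.0092]
ee_rot: [[-0.458, 0.889, -0.0], [0.889, 0.458, 0.0], [0.0, 0.0, -1.0]]
ft_force: [-0.7, -0.6, -0.3]
grip_width: 0.0279
gripper_force: 25.0
```

>>> {"op": "move_arm", "data": {
  "rows": [
    {"x": 0,"y": 0,"z": -30,"spin": 0,"claw": 1},
    {"x": 0,"y": 0,"z": -70,"spin": 0.1,"claw": 1},
    {"x": 40,"y": -8,"z": -100,"spin": 0.2,"claw": 1},
    {"x": 80,"y": -16,"z": -100,"spin": 0.3,"claw": 1},
    {"x": 120,"y": -24,"z": -100,"spin": 0.4,"claw": 1},
    {"x": 160,"y": -32,"z": -100,"spin": 0.5,"claw": 1},
    {"x": 195,"y": -38,"z": -100,"spin": 0.595,"claw": 1},
    {"x": 220,"y": -43,"z": -100,"spin": 0.595,"claw": 1},
    {"x": 220,"y": -43,"z": -100,"spin": 0.595,"claw": 1},
    {"x": 220,"y": -43,"z": -100,"spin": 0.595,"claw": 1},
    {"x": 220,"y": -43,"z": -100,"spin": 0.595,"claw": 1},
    {"x": 220,"y": -43,"z": -100,"spin": 0.595,"claw": 1}
  ]
}}

```text
time_s: 10.05
tcp_pos: [0.4906, -0.1238, 0.091]
ee_rot: [[0.12, 0.993, 0.001], [0.993, -0.12, -0.001], [-0.001, 0.001, -1.0]]
ft_force: [0.7, -1.2, -0.3]
grip_width: 0.0277
gripper_force: 25.0
```

Run:
```python
from h import *
np.set_printoptions(precision=4,suppress=True)
m=env.camera_model("wrist");s=env.read_state();w=env.snapshot("wrist")
p=np.array(s["tcp_pos"]);R=np.array(s["ee_rot"]);print(p,R[:,0],s["grip_width"],s["time_s"])
import pickle;pickle.dump((m,p,R),open("m4.pkl","wb"))
for t,z in dict(wedge_tip=p[2]+.009,tray_edge=.018,stop_lip=.044,stand=0,tray=.038).items():
    for r in env.tip_of(t,"wrist")[:3]:
      X=onz("wrist",*r["location"],z,m);print(t,round(r["conf"],2),np.round(r["location"],1),X,(R.T@(X-p))*1000)
save(cv2.resize(w,(800,600),interpolation=cv2.INTER_CUBIC),"w4.png")
```

```text
[ 0.4906 -0.1238  0.091 ] [ 0.1201  0.9928 -0.0008] 0.027724362146357904 10.05
wedge_tip 0.85 [ 68.1 260.9] [ 0.5032 -0.0235  0.1   ] [101.0691   0.4513  -9.0759]
wedge_tip 0.61 [ 21.  134.6] [0.428  0.0229 0.1   ] [138.0507 -79.8261  -9.17  ]
tray_edge 0.85 [ 20.3 264.4] [0.5138 0.0345 0.018 ] [159.9382   3.8947  72.8558]
tray_edge 0.41 [ 71.5 260.4] [ 0.5046 -0.0125  0.018 ] [112.1569   0.4094  72.889 ]
stop_lip 0.68 [ 17.  136.4] [0.4077 0.0502 0.044 ] [ 162.8352 -103.2948   46.7653]
```

View pics/w4.png

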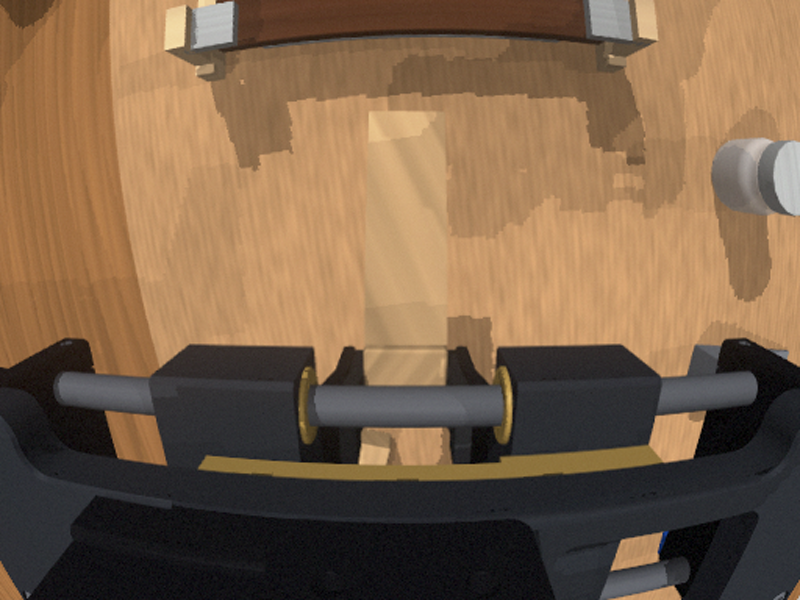

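Run:
```python
from h import *
import pickle;m,p,R=pickle.load(open("m4.pkl","rb"))
np.set_printoptions(precision=1,suppress=True)
def q(n,u,v,z):
    X=onz("wrist",v/1.5625,u/1.5625,z,m);print(n,X*1000,R.T@(X-p)*1000);return X
def pair(n,a,b,z):
    A,B=q(n+"L",*a,z),q(n+"R",*b,z);d=B-A;print(n,"len",np.hypot(*d[:2])*1000,"push angle",np.degrees(np.arctan2(d[1],d[0]))+90,"mid",(A+B)/2*1000)
pair("trayedge",(240,47),(590,40),.030)
pair("lipfrontouter",(190,50),(632,38),.048)
pair("lipfrontinner",(238,43),(590,36),.048)
pair("postouter",(167,55),(655,40),.05)
pair("wedgetip",(369,112),(446,112),.104)
```

```text
trayedgeL [417.6  39.1  30. ] [153.  -92.1  60.8]
trayedgeR [612.4  21.8  30. ] [159.2 103.3  60.9]
trayedge len 195.53298997673133 push angle 84.92602054970523 mid [515.   30.5  30. ]
lipfrontouterL [394.8  38.5  48. ] [ 149.7 -114.6   42.8]
lipfrontouterR [630.1  18.8  48. ] [158.3 121.4  43. ]
lipfrontouter len 236.15706080391084 push angle 85.19674181077258 mid [512.5  28.7  48. ]
lipfrontinnerL [422.6  35.   48. ] [149.4 -86.7  42.8]
lipfrontinnerR [604.5  18.7  48. ] [155.1  95.9  42.9]
lipfrontinner len 182.70002341689923 push angle 84.88218968974451 mid [513.5  26.8  48. ]
postouterL [381.6  39.   50. ] [ 148.5 -127.9   40.8]
postouterR [643.9  18.   50. ] [159.2 135.1  41. ]
postouter len 263.13594286611504 push angle 85.4272569159442 mid [512.7  28.5  50. ]
wedgetipL [488.7 -24.5 104. ] [ 98.4 -13.9 -13.1]
wedgetipR [517.  -27.8 104. ] [ 98.4  14.6 -13.1]
wedgetip len 28.48327302103455 push angle 83.22253250112783 mid [502.8 -26.1 104. ]
```

Picture: the held wedge is straight, with its tip at (407,112). The tray edge runs from (240,47) to (590,40), with lips at (212,25) and (607,18). The push direction comes out at 85.0°, with the edge middle at about (0.513, 0.031). The widths (183 mm between the lips, 256 mm for the stand) fit. Now I lower the wedge in front of the edge.

>>> {"op": "move_arm", "data": {
  "rows": [
    {"x": 15,"y": 4,"z": 20,"spin": -0.033,"claw": 1},
    {"x": 33,"y": 7.5,"z": 50,"spin": -0.033,"claw": 1},
    {"x": 33,"y": 7.5,"z": 75,"spin": -0.033,"claw": 1},
    {"x": 33,"y": 7.5,"z": 90,"spin": -0.033,"claw": 1},
    {"x": 33,"y": 7.5,"z": 96,"spin": -0.033,"claw": 1},
    {"x": 33,"y": 7.5,"z": 99,"spin": -0.033,"claw": 1},
    {"x": 33,"y": 7.5,"z": 100,"spin": -0.033,"claw": 1},
    {"x": 33,"y": 7.5,"z": 100,"spin": -0.033,"claw": 1}
  ]
}}

```text
time_s: 11.15
tcp_pos: [0.5019, -0.0911, -0.0085]
ee_rot: [[0.087, 0.996, 0.002], [0.996, -0.087, -0.0], [0.0, 0.002, -1.0]]
ft_force: [0.1, 0.3, -1.2]
grip_width: 0.028
gripper_force: 25.0
```

Run:
```python
from h import *
np.set_printoptions(precision=4,suppress=True)
m=env.camera_model("wrist");s=env.read_state();w=env.snapshot("wrist")
p=np.array(s["tcp_pos"]);R=np.array(s["ee_rot"]);print(p,R[:,0],s["ft_force"],s["time_s"])
import pickle;pickle.dump((m,p,R),open("m5.pkl","wb"))
for t,z in dict(wedge_tip=0,tray_edge=.018,stop_lip=.044).items():
    for r in env.tip_of(t,"wrist")[:3]:
      X=onz("wrist",*r["location"],z,m);print(t,round(r["conf"],2),np.round(r["location"],1),X,(R.T@(X-p))*1000)
save(cv2.resize(w,(800,600),interpolation=cv2.INTER_CUBIC),"w5.png")
```

```text
[ 0.5019 -0.0911 -0.0085] [0.0865 0.9963 0.0001] [ 0.126   0.2965 -1.2172] 11.15
wedge_tip 0.86 [ 70.  258.7] [0.5097 0.0086 0.    ] [100.0414  -0.8402  -8.4484]
tray_edge 0.74 [ 14.8 264.3] [0.5153 0.0373 0.018 ] [129.1259   2.2186 -26.44  ]
stop_lip 0.79 [23.1 57.6] [0.4046 0.0484 0.044 ] [ 130.6077 -108.9574  -52.6143]
```

View pics/w5.png

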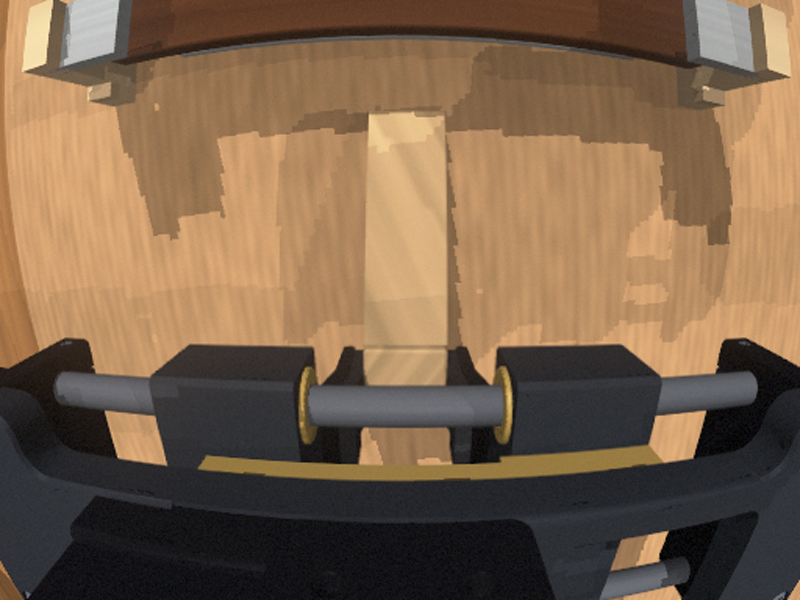

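The wedge is centred: its axis is at 406 px and the lip midpoint at 408 px. It points straight in and sits on the bench. I'll start it under the edge.

>>> {"op": "move_arm", "data": {
  "rows": [
    {"x": 0,"y": 0.5,"z": 1,"spin": 0,"claw": 1},
    {"x": 8,"y": 0.5,"z": 1,"spin": 0,"claw": 1},
    {"x": 16,"y": 0.5,"z": 1,"spin": 0,"claw": 1},
    {"x": 24,"y": 0.5,"z": 1,"spin": 0,"claw": 1},
    {"x": 30,"y": 0.5,"z": 1,"spin": 0,"claw": 1},
    {"x": 35,"y": 0.5,"z": 1,"spin": 0,"claw": 1},
    {"x": 38,"y": 0.5,"z": 1,"spin": 0,"claw": 1},
    {"x": 38,"y": 0.5,"z": 1,"spin": 0,"claw": 1}
  ]
}}

```text
time_s: 12.15
tcp_pos: [0.5064, -0.0531, -0.0093]
ee_rot: [[0.086, 0.996, 0.003], [0.996, -0.086, -0.001], [-0.0, 0.003, -1.0]]
ft_force: [0.0, -0.7, 6.8]
grip_width: 0.0279
gripper_force: 25.0
```

>>> {"op": "move_arm", "data": {
  "rows": [
    {"x": 0,"y": 0,"z": -0.5,"spin": 0,"claw": 0.4},
    {"x": 0,"y": 0,"z": -0.5,"spin": 0,"claw": 0.4},
    {"x": 0,"y": 0,"z": -0.5,"spin": 0,"claw": 0.4},
    {"x": -10,"y": 0,"z": -0.5,"spin": 0,"claw": 0.4},
    {"x": -30,"y": 0,"z": -0.5,"spin": 0,"claw": 0.4},
    {"x": -40,"y": 0,"z": 2,"spin": 0,"claw": 0.6},
    {"x": -40,"y": 0,"z": 6,"spin": 0,"claw": 1},
    {"x": -40,"y": 0,"z": 6,"spin": 0,"claw": 1},
    {"x": -40,"y": 0,"z": 6,"spin": 0,"claw": 1},
    {"x": -40,"y": 0,"z": 6,"spin": 0,"claw": 1},
    {"x": -40,"y": 0,"z": 6,"spin": 0,"claw": 1},
    {"x": -40,"y": 0,"z": 6,"spin": 0,"claw": 1},
    {"x": -40,"y": 0,"z": 6,"spin": 0,"claw": 1},
    {"x": -40,"y": 0,"z": 6,"spin": 0,"claw": 1}
  ]
}}

```text
time_s: 13.55
tcp_pos: [0.5017, -0.0926, -0.0161]
ee_rot: [[0.086, 0.996, 0.0], [0.996, -0.086, 0.0], [0.0, 0.0, -1.0]]
ft_force: [-0.3, 0.4, 0.3]
grip_width: 0.001
gripper_force: 0.0
```

Run:
```python
from h import *
np.set_printoptions(precision=4,suppress=True)
m=env.camera_model("wrist");s=env.read_state();w=env.snapshot("wrist")
p=np.array(s["tcp_pos"]);R=np.array(s["ee_rot"]);print(p,R[:,0],s["ft_force"],s["grip_width"],s["time_s"])
import pickle;pickle.dump((m,p,R),open("m6.pkl","wb"))
save(cv2.resize(w,(800,600),interpolation=cv2.INTER_CUBIC),"w6.png")
```

```text
[ 0.5017 -0.0926 -0.0161] [0.0857 0.9963 0.0001] [-0.3134  0.3926  0.2904] 0.0009528255444494087 13.55
```

View pics/w6.png

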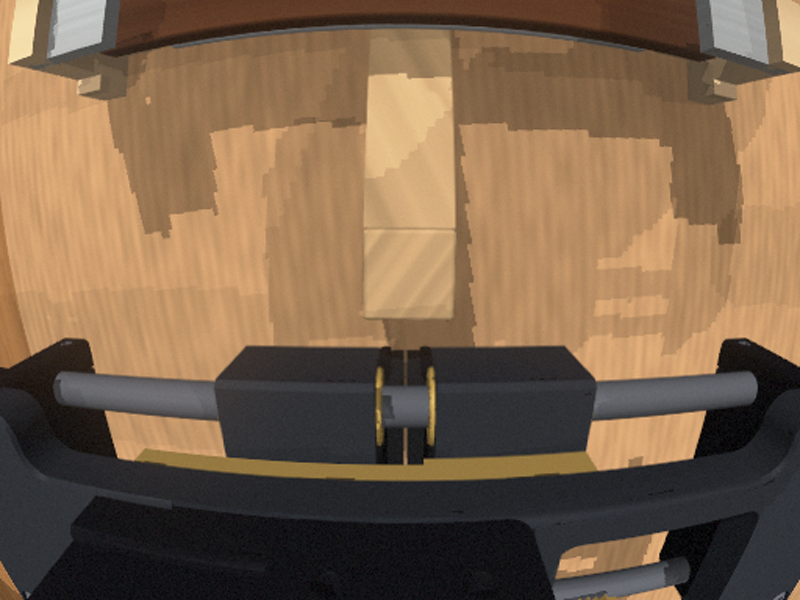

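The wedge lies flat and straight under the edge, with its block at (410,273) and tip region at (411,40). The fingers are closed behind it, about 1.4 mm off its centre line. I'll shift sideways and push in to short of the earliest possible stop.

>>> {"op": "move_arm", "data": {
  "rows": [
    {"x": 4,"y": 1.3,"z": 0,"spin": 0,"claw": 1},
    {"x": 8,"y": 1.3,"z": 0,"spin": 0,"claw": 1},
    {"x": 12,"y": 1.3,"z": 0,"spin": 0,"claw": 1},
    {"x": 16,"y": 1.3,"z": 0,"spin": 0,"claw": 1},
    {"x": 20,"y": 1.3,"z": 0,"spin": 0,"claw": 1},
    {"x": 24,"y": 1.3,"z": 0,"spin": 0,"claw": 1},
    {"x": 28,"y": 1.3,"z": 0,"spin": 0,"claw": 1},
    {"x": 32,"y": 1.3,"z": 0,"spin": 0,"claw": 1},
    {"x": 35,"y": 1.3,"z": 0,"spin": 0,"claw": 1},
    {"x": 38,"y": 1.3,"z": 0,"spin": 0,"claw": 1},
    {"x": 40,"y": 1.3,"z": 0,"spin": 0,"claw": 1},
    {"x": 40,"y": 1.3,"z": 0,"spin": 0,"claw": 1}
  ]
}}

```text
time_s: 14.8
tcp_pos: [0.5063, -0.0548, -0.0161]
ee_rot: [[0.087, 0.996, 0.001], [0.996, -0.087, -0.002], [-0.002, 0.001, -1.0]]
ft_force: [-0.3, -4.5, 0.1]
grip_width: 0.0005
gripper_force: 2.5
```

>>> {"op": "move_arm", "data": {
  "rows": [
    {"x": 2,"y": 0,"z": 0,"spin": 0,"claw": 1},
    {"x": 4,"y": 0,"z": 0,"spin": 0,"claw": 1},
    {"x": 6,"y": 0,"z": 0,"spin": 0,"claw": 1},
    {"x": 8,"y": 0,"z": 0,"spin": 0,"claw": 1},
    {"x": 8,"y": 0,"z": 0,"spin": 0,"claw": 1}
  ]
}}

```text
time_s: 15.3
tcp_pos: [0.507, -0.0463, -0.0162]
ee_rot: [[0.087, 0.996, 0.0], [0.996, -0.087, -0.002], [-0.002, 0.0, -1.0]]
ft_force: [-0.7, -4.4, -1.8]
grip_width: 0.0005
gripper_force: 2.6
```

>>> {"op": "move_arm", "data": {
  "rows": [
    {"x": 1.5,"y": 0,"z": 0,"spin": 0,"claw": 1},
    {"x": 3,"y": 0,"z": 0,"spin": 0,"claw": 1},
    {"x": 4.5,"y": 0,"z": 0,"spin": 0,"claw": 1},
    {"x": 4.5,"y": 0,"z": 0,"spin": 0,"claw": 1},
    {"x": 4.5,"y": 0,"z": 0,"spin": 0,"claw": 1}
  ]
}}

```text
time_s: 15.8
tcp_pos: [0.5073, -0.0416, -0.0162]
ee_rot: [[0.087, 0.996, 0.0], [0.996, -0.087, -0.001], [-0.001, 0.0, -1.0]]
ft_force: [0.4, -3.9, -1.1]
grip_width: 0.0006
gripper_force: 2.5
```

>>> {"op": "move_arm", "data": {
  "rows": [
    {"x": 1.5,"y": 0,"z": 0,"spin": 0,"claw": 1},
    {"x": 3,"y": 0,"z": 0,"spin": 0,"claw": 1},
    {"x": 4,"y": 0,"z": 0,"spin": 0,"claw": 1},
    {"x": 4,"y": 0,"z": 0,"spin": 0,"claw": 1},
    {"x": 4,"y": 0,"z": 0,"spin": 0,"claw": 1}
  ]
}}

```text
time_s: 16.3
tcp_pos: [0.5077, -0.0373, -0.0162]
ee_rot: [[0.087, 0.996, 0.0], [0.996, -0.087, -0.001], [-0.001, 0.0, -1.0]]
ft_force: [-0.2, -5.3, -1.0]
grip_width: 0.0009
gripper_force: 2.5
```

>>> {"op": "move_arm", "data": {
  "rows": [
    {"x": 1,"y": 0,"z": 0,"spin": 0,"claw": 1},
    {"x": 2,"y": 0,"z": 0,"spin": 0,"claw": 1},
    {"x": 3,"y": 0,"z": 0,"spin": 0,"claw": 1},
    {"x": 3,"y": 0,"z": 0,"spin": 0,"claw": 1},
    {"x": 3,"y": 0,"z": 0,"spin": 0,"claw": 1}
  ]
}}

```text
time_s: 16.8
tcp_pos: [0.5079, -0.0342, -0.0162]
ee_rot: [[0.086, 0.996, 0.0], [0.996, -0.086, -0.001], [-0.001, 0.0, -1.0]]
ft_force: [-0.4, -5.4, 0.4]
grip_width: 0.0003
gripper_force: 2.6
```

>>> {"op": "move_arm", "data": {
  "rows": [
    {"x": 1,"y": 0,"z": 0,"spin": 0,"claw": 1},
    {"x": 2,"y": 0,"z": 0,"spin": 0,"claw": 1},
    {"x": 3,"y": 0,"z": 0,"spin": 0,"claw": 1},
    {"x": 3,"y": 0,"z": 0,"spin": 0,"claw": 1},
    {"x": 3,"y": 0,"z": 0,"spin": 0,"claw": 1}
  ]
}}

```text
time_s: 17.3
tcp_pos: [0.5082, -0.031, -0.0162]
ee_rot: [[0.086, 0.996, -0.0], [0.996, -0.086, -0.0], [-0.0, -0.0, -1.0]]
ft_force: [-1.1, -5.5, -0.6]
grip_width: 0.0004
gripper_force: 2.5
```

>>> {"op": "move_arm", "data": {
  "rows": [
    {"x": 1,"y": 0,"z": 0,"spin": 0,"claw": 1},
    {"x": 2,"y": 0,"z": 0,"spin": 0,"claw": 1},
    {"x": 3,"y": 0,"z": 0,"spin": 0,"claw": 1},
    {"x": 3,"y": 0,"z": 0,"spin": 0,"claw": 1},
    {"x": 3,"y": 0,"z": 0,"spin": 0,"claw": 1}
  ]
}}

```text
time_s: 17.8
tcp_pos: [0.5085, -0.0278, -0.0162]
ee_rot: [[0.086, 0.996, -0.0], [0.996, -0.086, -0.0], [-0.0, -0.0, -1.0]]
ft_force: [-0.9, -4.8, -1.0]
grip_width: 0.0005
gripper_force: 2.5
```

>>> {"op": "move_arm", "data": {
  "rows": [
    {"x": 1,"y": 0,"z": 0,"spin": 0,"claw": 1},
    {"x": 2,"y": 0,"z": 0,"spin": 0,"claw": 1},
    {"x": 3,"y": 0,"z": 0,"spin": 0,"claw": 1},
    {"x": 3,"y": 0,"z": 0,"spin": 0,"claw": 1},
    {"x": 3,"y": 0,"z": 0,"spin": 0,"claw": 1}
  ]
}}

```text
time_s: 18.3
tcp_pos: [0.5087, -0.0256, -0.0162]
ee_rot: [[0.087, 0.996, 0.0], [0.996, -0.087, -0.001], [-0.001, 0.0, -1.0]]
ft_force: [-1.2, -6.3, -0.6]
grip_width: 0.0002
gripper_force: 3.4
```

>>> {"op": "move_arm", "data": {
  "rows": [
    {"x": 1,"y": 0,"z": 0,"spin": 0,"claw": 1},
    {"x": 2,"y": 0,"z": 0,"spin": 0,"claw": 1},
    {"x": 2,"y": 0,"z": 0,"spin": 0,"claw": 1},
    {"x": 2,"y": 0,"z": 0,"spin": 0,"claw": 1}
  ]
}}

```text
time_s: 18.7
tcp_pos: [0.5087, -0.0255, -0.0162]
ee_rot: [[0.088, 0.996, 0.0], [0.996, -0.088, -0.003], [-0.003, 0.001, -1.0]]
ft_force: [-0.2, -10.2, -0.2]
grip_width: 0.0007
gripper_force: 5.2
```

>>> {"op": "move_arm", "data": {
  "rows": [
    {"x": 1,"y": 0,"z": 0,"spin": 0,"claw": 1},
    {"x": 2,"y": 0,"z": 0,"spin": 0,"claw": 1},
    {"x": 2,"y": 0,"z": 0,"spin": 0,"claw": 1},
    {"x": 2,"y": 0,"z": 0,"spin": 0,"claw": 1}
  ]
}}

```text
time_s: 19.1
tcp_pos: [0.5087, -0.0255, -0.0161]
ee_rot: [[0.089, 0.996, 0.001], [0.996, -0.089, -0.006], [-0.006, 0.001, -1.0]]
ft_force: [-1.2, -12.9, -1.5]
grip_width: 0.0006
gripper_force: 7.0
```

>>> {"op": "move_arm", "data": {
  "rows": [
    {"x": 1,"y": 0,"z": 0,"spin": 0,"claw": 1},
    {"x": 2,"y": 0,"z": 0,"spin": 0,"claw": 1},
    {"x": 2,"y": 0,"z": 0,"spin": 0,"claw": 1},
    {"x": 2,"y": 0,"z": 0,"spin": 0,"claw": 1}
  ]
}}

```text
time_s: 19.5
tcp_pos: [0.5087, -0.0253, -0.0161]
ee_rot: [[0.09, 0.996, 0.001], [0.996, -0.09, -0.008], [-0.008, 0.002, -1.0]]
ft_force: [-1.8, -17.5, -1.5]
grip_width: 0.0007
gripper_force: 8.9
```

>>> {"op": "move_arm", "data": {
  "rows": [
    {"x": 0.2,"y": 0,"z": 0,"spin": 0,"claw": 1},
    {"x": 0.2,"y": 0,"z": 0,"spin": 0,"claw": 1},
    {"x": 0.2,"y": 0,"z": 0,"spin": 0,"claw": 1}
  ]
}}

```text
time_s: 19.8
tcp_pos: [0.5087, -0.0253, -0.0161]
ee_rot: [[0.09, 0.996, 0.001], [0.996, -0.09, -0.008], [-0.008, 0.002, -1.0]]
ft_force: [-1.9, -17.8, -1.2]
grip_width: 0.0006
gripper_force: 9.1
```

Push holds at 17.8 N with no further travel, inside the 16–20 N range. I back straight off, rise, and check.

>>> {"op": "move_arm", "data": {
  "rows": [
    {"x": -4,"y": 0,"z": 0,"spin": 0,"claw": 1},
    {"x": -10,"y": 0,"z": 0,"spin": 0,"claw": 1},
    {"x": -25,"y": 0,"z": 0,"spin": 0,"claw": 1},
    {"x": -50,"y": 0,"z": -10,"spin": 0,"claw": 1},
    {"x": -80,"y": 0,"z": -50,"spin": 0,"claw": 1},
    {"x": -110,"y": 0,"z": -90,"spin": 0,"claw": 1},
    {"x": -110,"y": 0,"z": -120,"spin": 0,"claw": 1},
    {"x": -110,"y": 0,"z": -120,"spin": 0,"claw": 1}
  ]
}}

```text
time_s: 20.6
tcp_pos: [0.5032, -0.1281, 0.1078]
ee_rot: [[0.086, 0.996, 0.009], [0.996, -0.086, 0.002], [0.003, 0.008, -1.0]]
ft_force: [1.1, 0.5, -0.2]
grip_width: 0.0003
gripper_force: 0.0
```

Run:
```python
from h import *
w=env.snapshot("wrist");a=env.snapshot("scene")
save(np.hstack([cv2.resize(w[:230,60:460],(400,230)),cv2.resize(a[165:280,250:450],(400,230),interpolation=cv2.INTER_CUBIC)]),"f.png")
```

```text
(no output)
```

View pics/f.png

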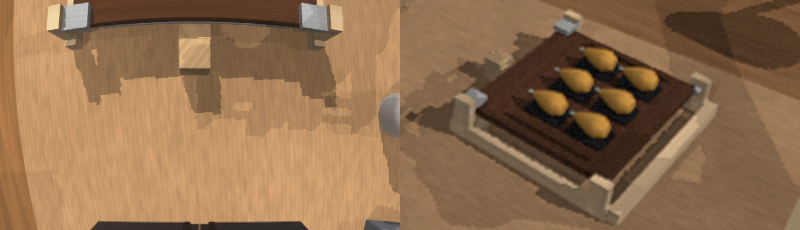

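The left half shows the wedge's grip block at (195,55), straight and centred between the lips at (77,15) and (313,14), with the tray up against them. In the right half the tray sits level, with all six drops on it. I'm handing it in.

```bash
python3 -c "
from plant import env
print(env.close_job())"
```

```text
the job is handed in; nothing more can be done
None
```

The wedge is jammed under the middle of the tray edge at 17.8 N of push, with the tray level against its lips in the final pictures, and the job was handed in at about 21 s (no verdict returned).

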